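# Close the battery case

## Task

Draw the white lid out from under the clear riser until no part of it is under the roof (its red lip sticks out for pulling), and let go of it flat on the mat. Then pick it up again (it has a handle bar in the middle), set it fully home on the open grey battery case without dropping it, let go, and snap the four orange clips down over it in opposite-corner order: one clip, then the one diagonally across, then the other two. Leave the screwdriver, phone and bottle where they are.

Things in the scene. Friction and masses are not known exactly. Their poses are not given: they have to be found in the camera images.
- lid_center (a point): Loose white lid, 300 g: plate 180 (x) x 124 (y) x 6 mm; point = plate centre, z up. Beneath it a black plug 162 x 112 x 8 mm, on which it lies (on the bench the point is 11 mm up). On top a black handle bar in the middle and a red lip at the -x edge. Starts flat on the bench under the riser, lip sticking out of the riser's -x side, x axis within 5 degrees of the riser's.
- lid_handle (a point): Grip point of the lid's black handle bar: 70 mm long along the lid's x, 12 mm thick (y), standing 30 mm high on the middle of the plate (its top is 33 mm above lid_center). The point is on its centre line, 21 mm above lid_center. Axes as the lid.
- lid_lip (a point): Grip point of the lid's red upright pull lip: 10 mm thick (lid x), 50 mm wide (lid y), 24 mm high above the plate's top, at the plate's -x edge, 83 mm from lid_center. The point is 16 mm above lid_center, 11 mm below the lip's top. Axes as the lid.
- riser: Fixed low riser, clear acrylic with blue edges: roof 130 (x) x 178 (y) mm, from 56 to 68 mm above the bench, on 6 mm side panels 166 mm apart inside; open to -x (robot) and +x. Origin on the bench under the middle of the roof's -x edge; roof at x 0 to 130 mm. lid_center starts at x 20 to 35 mm, so the handle bar is under the roof, the lip about 50 mm in front of it.
- case: Dark grey open-topped battery case fixed to the bench, 180 (x) x 130 (y) x 65 mm high, walls 6 mm, opening 168 x 118 mm, salvaged phone batteries low inside. Two orange clips on each long side (+y and -y), near the corners. Origin: centre of its underside, on the bench. Case and riser may stand left or right of each other.
- case_seat (a point): Where lid_center is when the lid is fully home: 68 mm above the bench over the case's centre; x along the case's length. The lid's plug drops 8 mm into the opening with 3 mm play all round and the plate rests on the rim, its top 71 mm above the bench. The lid fits either way round (half a turn).
- clip_a (a joint): Angle of the orange clip at the case's (+x, +y) corner, diagonally opposite clip_c: bar 55 x 24 x 6 mm. 0 = open, leaning 0.6 rad outward (+y) from upright; 2.17 = shut, flat over the rim and lid, pointing inward. Over-centre spring: below 1.7 it flips back open (0.22 N m when open, falling to none at 1.7), beyond 1.7 it snaps shut and stays.
- clip_a_hinge (a point): Hinge of clip_a, fixed on the case, at mid-width of the clip: 75 mm to +y and 55 mm to +x of the case's centre, 74.5 mm above the bench (3.5 mm above the seated lid's top). Axes as the case; hinge axis along x. The shut clip's upper face is 3 mm above this point.
- clip_a_end (a point): Free end of clip_a, on its centre line, 55 mm from the hinge; when open 31 mm outward of and 45 mm above the hinge.
- clip_b (a joint): Angle of the orange clip at the case's (+x, -y) corner, diagonally opposite clip_d: bar 55 x 24 x 6 mm. 0 = open, leaning 0.6 rad outward (-y) from upright; 2.17 = shut, flat over the rim and lid, pointing inward. Over-centre spring: below 1.7 it flips back open (0.22 N m when open, falling to none at 1.7), beyond 1.7 it snaps shut and stays.
- clip_b_hinge (a point): Hinge of clip_b, fixed on the case, at mid-width of the clip: 75 mm to -y and 55 mm to +x of the case's centre, 74.5 mm above the bench (3.5 mm above the seated lid's top). Axes as the case; hinge axis along x. The shut clip's upper face is 3 mm above this point.
- clip_b_end (a point): Free end of clip_b, on its centre line, 55 mm from the hinge; when open 31 mm outward of and 45 mm above the hinge.
- clip_c (a joint): Angle of the orange clip at the case's (-x, -y) corner, diagonally opposite clip_a: bar 55 x 24 x 6 mm. 0 = open, leaning 0.6 rad outward (-y) from upright; 2.17 = shut, flat over the rim and lid, pointing inward. Over-centre spring: below 1.7 it flips back open (0.22 N m when open, falling to none at 1.7), beyond 1.7 it snaps shut and stays.
- clip_c_hinge (a point): Hinge of clip_c, fixed on the case, at mid-width of the clip: 75 mm to -y and 55 mm to -x of the case's centre, 74.5 mm above the bench (3.5 mm above the seated lid's top). Axes as the case; hinge axis along x. The shut clip's upper face is 3 mm above this point.
- clip_c_end (a point): Free end of clip_c, on its centre line, 55 mm from the hinge; when open 31 mm outward of and 45 mm above the hinge.
- clip_d (a joint): Angle of the orange clip at the case's (-x, +y) corner, diagonally opposite clip_b: bar 55 x 24 x 6 mm. 0 = open, leaning 0.6 rad outward (+y) from upright; 2.17 = shut, flat over the rim and lid, pointing inward. Over-centre spring: below 1.7 it flips back open (0.22 N m when open, falling to none at 1.7), beyond 1.7 it snaps shut and stays.
- clip_d_hinge (a point): Hinge of clip_d, fixed on the case, at mid-width of the clip: 75 mm to +y and 55 mm to -x of the case's centre, 74.5 mm above the bench (3.5 mm above the seated lid's top). Axes as the case; hinge axis along x. The shut clip's upper face is 3 mm above this point.
- clip_d_end (a point): Free end of clip_d, on its centre line, 55 mm from the hinge; when open 31 mm outward of and 45 mm above the hinge.
- driver_center (a point): Yellow-handled screwdriver, 160 mm long, lying on the mat to the right of the work: bystander. Point near its middle.
- phone_center (a point): Black phone, 146 x 71 x 8 mm, lying flat beyond the work: bystander. Point at its centre.
- cleaner_center (a point): Blue cleaner bottle, 56 mm across, 120 mm tall, standing: bystander. Point at its centre.
Mind the look-alikes: they are no part of the job. Of the things that look like the riser, the largest one is meant.

How it is judged:
On the way, in this order (a step that is already met when the one before it is completed fails the run):
1. the lid lies flat on the bench, let go, wholly out from under the riser (x of lid_center in the frame of riser below -0.085 m and height (world z) of lid_center below 0.016 m and angle between lid_center's own z axis and vertical below 0.05 rad and linear speed of lid below 0.02 m/s and contact force between the fingers and lid below 0.1 N), for 0.2 s.
2. the lid is fully home on the case and let go, all four clips still open (horizontal distance between lid_center and case_seat below 0.006 m and distance between lid_center and case_seat below 0.007 m and angle between the x axis of lid_center and the x axis of case_seat, either way round below 0.07 rad and angle between lid_center's own z axis and vertical below 0.04 rad and contact force between the fingers and lid below 0.1 N and value of joint each of clip_a, clip_b, clip_c, clip_d below 0.5 rad), for 0.2 s.
3. two diagonally opposite clips are snapped shut, the other two still open (((value of joint each of clip_a, clip_c above 2 rad and value of joint each of clip_b, clip_d below 1.7 rad) or (value of joint each of clip_b, clip_d above 2 rad and value of joint each of clip_a, clip_c below 1.7 rad))), for 0.1 s.
At the end, for the whole second after the job is handed in: The lid is at rest, level and fully home on the case (centre within 6 mm, turned less than 4 degrees, within 7 mm in all), and all four clips are snapped shut (over 2.05 of 2.17 rad) (horizontal distance between lid_center and case_seat below 0.006 m and distance between lid_center and case_seat below 0.007 m and angle between the x axis of lid_center and the x axis of case_seat, either way round below 0.07 rad and angle between lid_center's own z axis and vertical below 0.04 rad and value of joint each of clip_a, clip_b, clip_c, clip_d above 2.05 rad and linear speed of lid below 0.02 m/s); the robot touches nothing.
It fails at once if two clips on the same side or end are shut while the other two are not ((value of joint each of clip_a, clip_b above 2 rad and value of joint each of clip_c, clip_d below 2 rad) or (value of joint each of clip_b, clip_c above 2 rad and value of joint each of clip_d, clip_a below 2 rad) or (value of joint each of clip_c, clip_d above 2 rad and value of joint each of clip_a, clip_b below 2 rad) or (value of joint each of clip_d, clip_a above 2 rad and value of joint each of clip_b, clip_c below 2 rad)).
It fails at once if the lid is dropped (moves faster than 0.6 m/s with no finger on it) (linear speed of lid above 0.6 m/s and contact force between the fingers and lid below 0.05 N).
It fails at once if the screwdriver is moved more than 30 mm (distance of driver_center from where it was at the start of the episode above 0.03 m).
It fails at once if the phone is moved more than 30 mm (distance of phone_center from where it was at the start of the episode above 0.03 m).
It fails at once if the bottle is moved more than 30 mm (distance of cleaner_center from where it was at the start of the episode above 0.03 m).
It also fails if it takes over 72 s, if anything falls off the work surface, if the arm or the gripper's body presses on something with over 40 N, if the wrist force passes 120 N, or if a joint passes its speed limit or range.

## Robot

A 7-joint arm with a two-finger parallel gripper is mounted at the origin on the work surface. World frame = base frame: x ahead of the robot, y to its left, z up, the work surface at z = 0. Lengths are in m, angles in rad, forces in N, time in s.
With the tool pointing down it reaches from about 0.425 to 0.925 m from the base axis. Payload 6.8 kg.
Tool frame: the origin (TCP) lies at the very end of the fingers, on their centre line; the grasp point (between the pads) lies bot.grip_point_offset behind it (bot.grip_point_offset is the distance from the TCP to the grasp point, in m); z points along the fingers, y is the line along which they close (so a half turn about z gives the same grasp; the last joint's range is limited). The gripper opens to 85 mm and grips with 20 to 120 N. Pads are 22 mm wide; open, the fingers measure 114 mm over their backs; the gripper's body (76 mm by 85 mm) begins 54 mm behind the grasp point. The pads swing forward as they close: fully open they stand 13 mm farther back than shut.
Start: joints at [1.103, 0.477, 0.022, 1.555, -0.011, 1.109, -0.083], TCP at [0.238, -0.632, 0.231] pointing down, gripper open.
Joint ranges: [-2.96, 2.96], [-0.34, 2.1], [-1.41, 1.46], [0.24, 2.44], [-1.37, 4.51], [0.17, 1.92], [-2.96, 2.96]. Speed limits (rad/s): [2.39, 2.39, 3.14, 3.14, 3.14, 3.14, 3.14].

## Interface

Orientations are given as a unit quaternion [w, x, y, z].
In Python, from station import bot, imaging gives the robot as it stands. The module is installed in compiled form; this text tells all that it offers.
- The arm moves only by the tool carry_out, never from a script. Its argument "targets" is one flat list of numbers, 5 for each row, row after row: the closure in counts, from 0 (fully open) to 255 (shut), then the shift along the world's x, y, z in mm, then the turn about the world's z in degrees. A call has 1 to 20 rows; each row shifts and turns the commanded pose from where the row before left it; what a row does not reach is not made up. A row lasts 1/10 s, in which the tool goes at most 50 mm and 8.59 degrees, less where a joint would pass 70% of its speed; a pose out of reach is approached as far as the arm can. A call is refused whole if a number of a shift passes 50 or a number of a turn 8.59, either way. A call with a gripper value outside its range is refused whole. The fingers move at their own pace and stop on an object; "newtons" is the grip in N (left out, the last holds). Time passes only in rows, so rows that do not move let the fingers close. It gives the time, the measured TCP pose, the force, the opening and the grip force at its end, in the units of the state.
- bot.get_obs(): the state, without advancing time (a new reading comes with each control period).
- imaging.read_camera(name): name is "scene" or "side" or "wrist"; returns a dict with "frame" (384x512x3 uint8, red, green, blue), "fov_y" (degrees; the focal length in pixels is half the picture's height over the tangent of half this angle, whatever the lens; pixels are square), "cx", "cy" (the principal point, pixels), "pose" (4x4, takes a point from camera to world coordinates); the wrist camera has in their place "tool_from_camera" (4x4, takes a point from camera to tool coordinates, whose origin is the TCP and whose axes are the flange's). Camera axes: x right, y up, looking along -z (the intrinsics and any distortion apply to the point x, -y, -z); pixel columns grow to the right and rows downward; lengths in m; the calibration is good to about 2 mm. The wrist camera is an equidistant fisheye: a pixel r from the principal point sees the ray r / f radians off the axis. A picture is of the moment at which its call begins: read the wrist's pose just before it. There is no depth.
- bot.hand_in(): hands the job in; it is judged then, once.
The state is a dict: "t": time; "q": joint angles; "joint_vel": joint speeds; "joint_torque": joint torques, N m; "eef_pos": TCP position; "tool_rot": TCP orientation; "contact_force": force on the tool from outside, world axes, zero at the start; "torque": the same for the moment, N m; "gripper_width": opening from 0.0 (shut) to 1.0 (fully open); "grasp_force": force on a finger pad.
Only numpy, scipy, OpenCV 4.12 (cv2) and the standard library are available. Lean on these libraries where they do the work, as an engineer would, in place of code of your own. Each camera call takes 0.05 s, during which the arm holds its last target. There are 200 camera calls.

## Working session

There is one attempt and no reset: what is moved stays moved. The work goes in short steps, Python scripts to look and compute and a tool call to move; the robot and the scene stay as the last step left them, time stands still between calls to the robot, and variables do not carry over. Pictures are saved under pics/ and viewed, at most 10 in all, crops included, and the job is handed in when it is done.

Besides the shell and the picture viewer there is one more tool, called after ">>>" as name(argument=value, ...) on one line, values as JSON. carry_out: Moves the arm, as the interface text tells. Its arguments: {"type":"object","properties":{"targets":{"type":"array","items":{"type":"number"}},"newtons":{"type":"number"}},"required":["targets"]}

```bash
mkdir -p pics; cat > h.py <<'E'
import numpy as np, cv2
from station import bot, imaging
def cam(n):
    c=imaging.read_camera(n); im=c["frame"]; c["f"]=im.shape[0]/2/np.tan(np.radians(c["fov_y"])/2); return c
def ray(c,u,v):
    T=np.array(c["pose"]); d=np.array([(u-c["cx"])/c["f"],-(v-c["cy"])/c["f"],-1.]); return T[:3,3],T[:3,:3]@d
def onz(c,u,v,z):
    o,d=ray(c,u,v); return o+d*(z-o[2])/d[2]
def proj(c,p):
    T=np.array(c["pose"]); q=T[:3,:3].T@(np.array(p)-T[:3,3]); return np.array([c["cx"]+c["f"]*q[0]/-q[2], c["cy"]-c["f"]*q[1]/-q[2]])
E
python3 - <<'E'
from h import *
a=cam("scene");b=cam("side")
for n,c in(("scene",a),("side",b)):
    print({k:v for k,v in c.items() if k!="frame"}); cv2.imwrite(f"pics/{n}.png",cv2.resize(c["frame"][:,:,::-1],(800,600),interpolation=cv2.INTER_CUBIC))
    cv2.imwrite(f"pics/{n}_raw.png",c["frame"][:,:,::-1])
print(bot.get_obs(),bot.grip_point_offset)
E
```

```text
{'fov_y': 46.8096043355968, 'cx': 252.9669401631334, 'cy': 189.03173917160638, 'pose': array([[ 0.77922487, -0.42437225,  0.46121231,  1.23056453],
       [ 0.6266762 ,  0.51670069, -0.5833501 , -0.84155318],
       [ 0.00924887,  0.74359168,  0.66857002,  1.04351478],
       [ 0.        ,  0.        ,  0.        ,  1.        ]]), 'f': np.float64(443.5838151735001)}
{'fov_y': 55.23267509381949, 'cx': 255.52123219137576, 'cy': 194.33867419536432, 'pose': array([[-0.89113231,  0.25711517, -0.37386493,  0.23517994],
       [-0.45370427, -0.51575885,  0.72673602,  0.6282425 ],
       [-0.00596929,  0.81724207,  0.57626363,  0.60502067],
       [ 0.        ,  0.        ,  0.        ,  1.        ]]), 'f': np.float64(367.0072023939965)}
{'t': 0.1, 'q': array([ 1.10289237,  0.47771917,  0.02237993,  1.55633559, -0.01150066,
        1.10928355, -0.08313062]), 'joint_vel': array([-7.19653341e-05, -2.44738028e-03, -1.62903740e-03, -4.17659655e-03,
        9.59678310e-04,  5.45040177e-04, -9.28836364e-04]), 'joint_torque': array([ 4.96762310e-03, -5.97759390e+01,  1.61441412e+00, -2.81954098e+01,
        1.28852378e-02,  5.06944794e-03,  2.00689470e-05]), 'eef_pos': array([ 0.23744747, -0.63130204,  0.23042967]), 'tool_rot': array([-7.80748243e-04,  9.83864836e-01,  1.78911517e-01, -2.09948997e-04]), 'contact_force': array([0.71691741, 0.73217589, 0.80082744]), 'torque': array([0.01373498, 0.0032022 , 0.01830496]), 'grasp_force': 0.0, 'gripper_width': 1.002772188109532} 0.0187
```

View pics/scene.png

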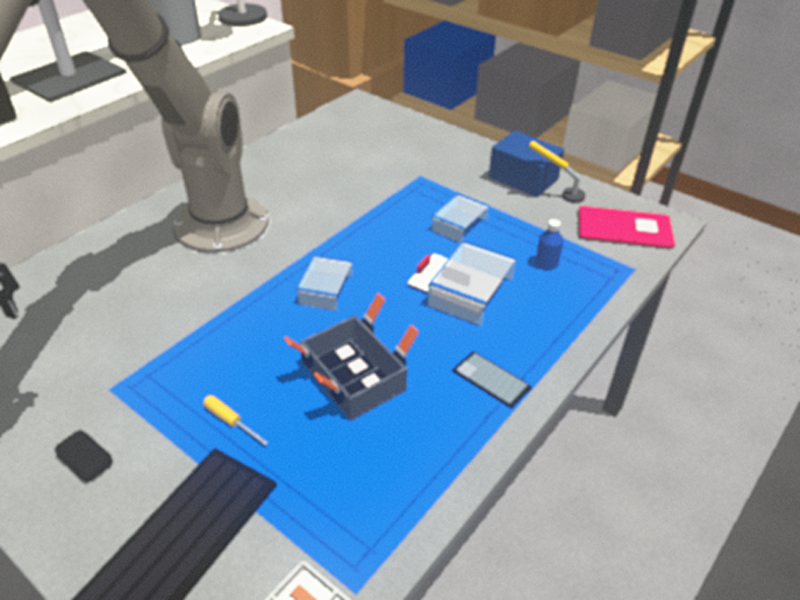

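View pics/side.png

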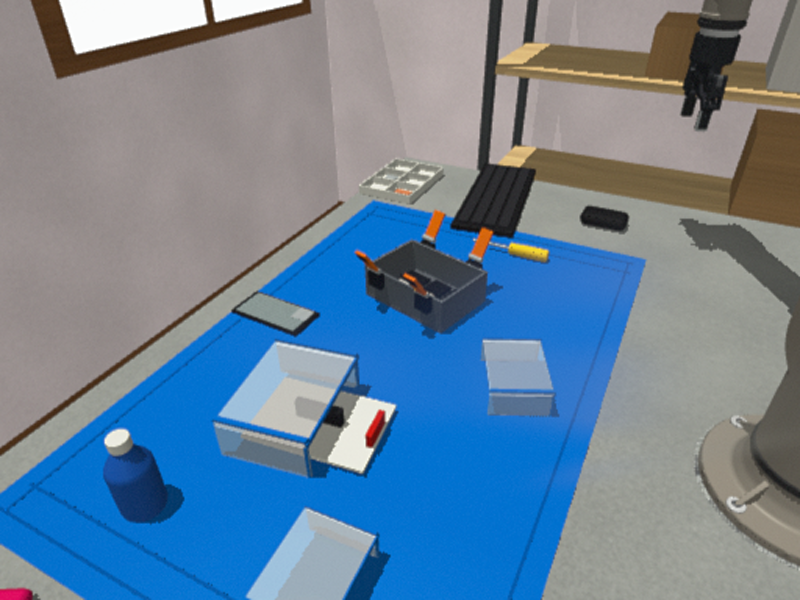

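The scene view shows the case at (355,365), the riser at (470,282) and the red lip at (423,263). The side view shows the lid plate corners near (396,404) and (361,471), the lip at (375,428) and the case at (425,285).

```bash
python3 - <<'E'
from h import *
for n in("scene","side"):
    c=cam(n); hsv=cv2.cvtColor(c["frame"],cv2.COLOR_RGB2HSV); H,S,V=cv2.split(hsv)
    red=(((H<4)|(H>174))&(S>150)&(V>100)); org=((H>=5)&(H<14)&(S>150)&(V>120))
    for nm,m in(("red",red),("org",org)):
        k,l,st,ce=cv2.connectedComponentsWithStats(m.astype(np.uint8))
        for i in range(1,k):
            if st[i,4]>12:
                pts=np.argwhere(l==i)[:,::-1].astype(np.float32)
                box=cv2.boxPoints(cv2.minAreaRect(pts)); print(n,nm,st[i],ce[i].round(1),box.round(1).tolist(), onz(c,*ce[i],.027).round(3) if nm=="red" else "")
I=cv2.imread("pics/side_raw.png")
cv2.imwrite("pics/s1.png",cv2.resize(I[205:310,130:270],(800,600),interpolation=cv2.INTER_CUBIC))
cv2.imwrite("pics/s2.png",cv2.resize(I[130:220,220:340],(800,600),interpolation=cv2.INTER_CUBIC))
E
```

```text
scene org [236 190   9  14  51] [239.9 196.1] [[235.1999969482422, 201.60000610351562], [241.39999389648438, 189.1999969482422], [244.60000610351562, 190.8000030517578], [238.39999389648438, 203.1999969482422]] 
scene org [256 210  10  14  58] [260.7 216.8] [[255.5, 221.5], [262.6000061035156, 209.6999969482422], [266.1000061035156, 211.89999389648438], [259.0, 223.60000610351562]] 
scene org [202 239  11   8  29] [206.4 242.6] [[200.8000030517578, 240.8000030517578], [202.3000030517578, 238.5], [212.5, 245.3000030517578], [210.89999389648438, 247.60000610351562]] 
side red [234 263  12  23 100] [239.2 273.2] [[231.89999389648438, 283.29998779296875], [240.6999969482422, 261.29998779296875], [245.6999969482422, 263.29998779296875], [236.89999389648438, 285.29998779296875]] [0.511 0.17  0.027]
side org [273 135  11  17  46] [277.3 142.9] [[271.6000061035156, 149.0], [278.3999938964844, 133.8000030517578], [284.20001220703125, 136.39999389648438], [277.29998779296875, 151.60000610351562]] 
side org [302 146  13  18 119] [308.1 154.9] [[301.70001220703125, 161.6999969482422], [308.20001220703125, 144.8000030517578], [315.0, 147.39999389648438], [308.5, 164.3000030517578]] 
side org [228 161  10   8  16] [232.1 163.6] [[227.5, 161.6999969482422], [228.60000610351562, 160.10000610351562], [238.10000610351562, 166.39999389648438], [237.0, 168.0]] 
side org [258 175   8   5  21] [261.7 177.1] [[257.79998779296875, 176.39999389648438], [258.79998779296875, 174.39999389648438], [265.6000061035156, 177.8000030517578], [264.6000061035156, 179.8000030517578]]
```

View pics/s1.png

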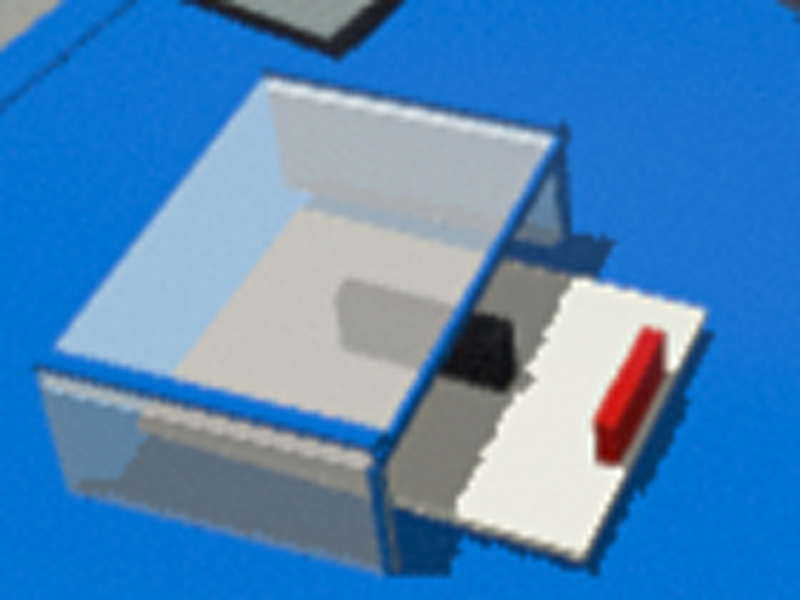

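View pics/s2.png

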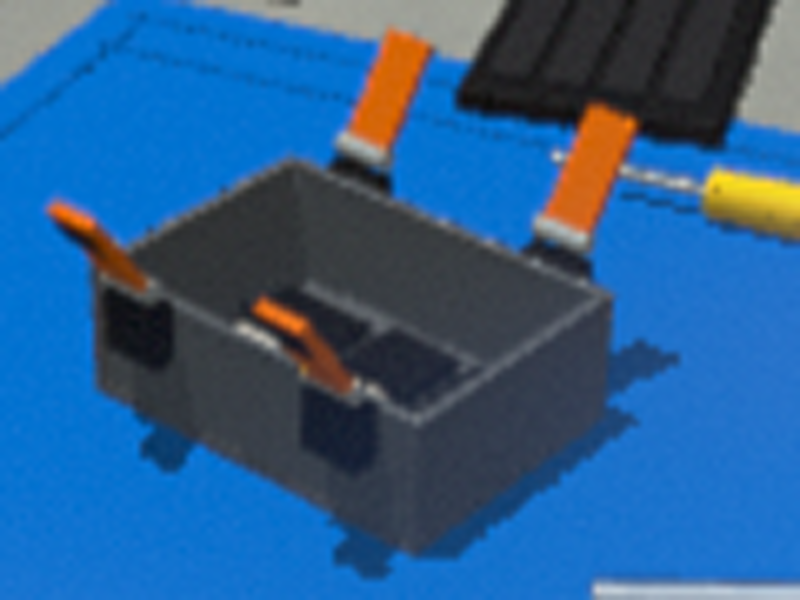

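Crops: lid plate corners at (708,310) and (583,555) in s1, with the lip top in between. Roof corners in s1 are at (380,447), (558,135), (265,82) and (45,362). Case rim corners in s2 are at (292,160), (608,295), (418,420) and (97,255).

```bash
python3 - <<'E'
from h import *
c=cam("side"); a=cam("scene")
def P(x0,y0,s,u,v,z): return onz(c,x0+(u+.5)/s-.5,y0+(v+.5)/s-.5,z)
def deg(d): return round(float(np.degrees(np.arctan2(d[1],d[0]))),1)
s=800/140; 
lid=[P(130,205,s,u,v,.014) for u,v in((708,312),(585,556))]
lip=[P(130,205,s,u,v,.038) for u,v in((664,334),(617,422),(597,414),(644,328))]
roof=[P(130,205,s,u,v,.068) for u,v in((380,447),(558,135),(265,80),(42,365))]
case=[P(220,130,800/120,u,v,.065) for u,v in((292,160),(608,295),(418,420),(97,258))]
for n,L in(("lid",lid),("lip",lip),("roof",roof),("case",case)):
    L=np.array(L); print(n,L[:,:2].round(4).tolist(),"mean",L.mean(0).round(4)); 
    for i in range(len(L)):
        d=L[(i+1)%len(L)]-L[i]; print("  len",np.linalg.norm(d).round(4),deg(d))
    print("   in scene px",[(proj(a,p)*800/512).round(0).tolist() for p in L])
E
```

```text
lid [[0.5086, 0.109], [0.493, 0.2321]] mean [0.5008 0.1706 0.014 ]
  len 0.1241 97.2
  len 0.1241 -82.8
   in scene px [[406.0, 281.0], [432.0, 253.0]]
lip [[0.5069, 0.1475], [0.5016, 0.1926], [0.5097, 0.1926], [0.515, 0.1481]] mean [0.5083 0.1702 0.038 ]
  len 0.0455 96.7
  len 0.0082 -0.4
  len 0.0448 -83.3
  len 0.0081 -175.5
   in scene px [[416.0, 265.0], [426.0, 254.0], [428.0, 255.0], [419.0, 266.0]]
roof [[0.5524, 0.2605], [0.5805, 0.097], [0.7048, 0.1208], [0.6781, 0.2825]] mean [0.629  0.1902 0.068 ]
  len 0.1658 -80.2
  len 0.1265 10.8
  len 0.1639 99.4
  len 0.1277 -170.0
   in scene px [[461.0, 239.0], [429.0, 279.0], [483.0, 298.0], [513.0, 256.0]]
case [[0.6615, -0.2544], [0.4933, -0.2089], [0.5276, -0.0905], [0.6982, -0.1402]] mean [ 0.5952 -0.1735  0.065 ]
  len 0.1742 164.8
  len 0.1233 73.9
  len 0.1778 -16.2
  len 0.12 -107.8
   in scene px [[349.0, 396.0], [300.0, 340.0], [353.0, 316.0], [404.0, 369.0]]
```

Checks: lid edge measures 124.1 mm (124), and lid x is yawed about 7°. The riser is yawed about 10°, and lid_center x is about 25 mm in its frame. Case centre is about (0.595,-0.174), yaw about -16°. I'll go over the case first and take a wrist look there.

>>> carry_out(targets=[0, 29, 38, 5, 7, 0, 29, 38, 5, 7, 0, 29, 38, 5, 7, 0, 29, 38, 5, 7, 0, 29, 38, 5, 7, 0, 29, 38, 5, 7, 0, 29, 38, 5, 7, 0, 29, 38, 5, 7, 0, 29, 38, 5, 7, 0, 29, 38, 5, 7, 0, 29, 38, 5, 7, 0, 0, 0, 0, 0, 0, 0, 0, 0, 0, 0, 0, 0, 0, 0], newtons=40)

```text
t: 1.7
eef_pos: [0.5559, -0.2152, 0.286]
tool_rot: [-0.0, 0.659, 0.752, -0.001]
contact_force: [-0.0, -0.6, 0.5]
gripper_width: 1.0
grasp_force: 0.0
```

```bash
cat >> h.py <<'E'
from scipy.spatial.transform import Rotation as R
def wrist():
    o=bot.get_obs(); c=imaging.read_camera("wrist"); q=o["tool_rot"]
    W=np.eye(4); W[:3,:3]=R.from_quat([q[1],q[2],q[3],q[0]]).as_matrix(); W[:3,3]=o["eef_pos"]
    c["pose"]=W@np.array(c["tool_from_camera"]); c["f"]=192/np.tan(np.radians(c["fov_y"])/2); return c,o
def wonz(c,u,v,z):
    x,y=u-c["cx"],v-c["cy"]; r=np.hypot(x,y); th=r/c["f"]; d=np.array([np.sin(th)*x/r,-np.sin(th)*y/r,-np.cos(th)])
    T=c["pose"]; d=T[:3,:3]@d; return T[:3,3]+d*(z-T[2,3])/d[2]
E
python3 - <<'E'
from h import *
c,o=wrist(); np.savez("w1.npz",**c)
print(o["eef_pos"],o["tool_rot"],o["q"],c["fov_y"],c["tool_from_camera"])
cv2.imwrite("pics/w1.png",cv2.resize(c["frame"][:,:,::-1],(800,600),interpolation=cv2.INTER_CUBIC))
E
```

```text
[ 0.55589465 -0.21515842  0.28601409] [-1.00496174e-04  6.59484872e-01  7.51717629e-01 -5.47203382e-04] [ 0.59791499  0.3345709  -0.42691073  1.66255486  0.14866938  1.17724396
  0.26515867] 65.70646984690485 [[ 4.69364609e-05  9.55159541e-01  2.96091623e-01  7.49747558e-02]
 [ 9.99999663e-01 -2.87453217e-04  7.68772977e-04 -5.99734706e-04]
 [ 8.19413333e-04  2.96091487e-01 -9.55159233e-01 -1.44051381e-01]
 [ 0.00000000e+00  0.00000000e+00  0.00000000e+00  1.00000000e+00]]
```

View pics/w1.png

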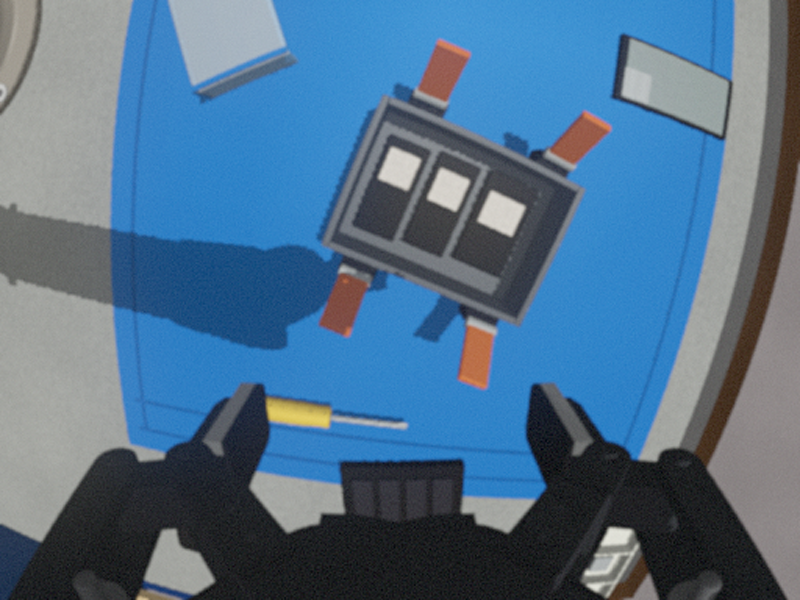

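The case is whole in the wrist view, with outer rim corners at (387,97), (583,186), (519,324) and (322,243).

```bash
python3 - <<'E'
from h import *
c=dict(np.load("w1.npz"))
L=np.array([wonz(c,(u+.5)*.64-.5,(v+.5)*.64-.5,.065) for u,v in((387,97),(583,186),(519,324),(322,243))])
print(L.round(4).tolist(),"mean",L.mean(0))
for i in range(4):
    d=L[(i+1)%4]-L[i]; print(np.linalg.norm(d).round(4),np.degrees(np.arctan2(d[1],d[0])).round(1))
for n,pts in(("hinge-ish",[(432,98),(560,160),(481,322),(355,270)]),("end",[(453,44),(598,119),(474,387),(334,333)])):
  for u,v in pts:
    print(n,wonz(c,(u+.5)*.64-.5,(v+.5)*.64-.5,.0745 if n[0]=="h" else .1195).round(4))
E
```

```text
[[0.5303, -0.0894, 0.065], [0.6975, -0.1331, 0.065], [0.6652, -0.2576, 0.065], [0.4933, -0.2105, 0.065]] mean [ 0.59656741 -0.1726385   0.065     ]
0.1729 -14.7
0.1286 -104.6
0.1782 164.7
0.1267 73.0
hinge-ish [ 0.5642 -0.0868  0.0745]
hinge-ish [ 0.6704 -0.1167  0.0745]
hinge-ish [ 0.6295 -0.2568  0.0745]
hinge-ish [ 0.5228 -0.2271  0.0745]
end [ 0.5707 -0.054   0.1195]
end [ 0.6785 -0.0848  0.1195]
end [ 0.6238 -0.2942  0.1195]
end [ 0.5154 -0.2642  0.1195]
```

>>> carry_out(targets=[165, -6, 48, -12, 0, 165, -6, 48, -12, 0, 165, -6, 48, -12, 0, 165, -6, 48, -12, 0, 165, -6, 48, -12, 0, 165, -6, 48, -12, 0, 165, -6, 48, -12, 0, 165, -6, 48, -12, 0, 165, 0, 0, 0, 0, 165, 0, 0, 0, 0])

```text
t: 2.75
eef_pos: [0.5084, 0.17, 0.1899]
tool_rot: [-0.0, 0.658, 0.753, -0.0]
contact_force: [0.6, -1.7, 0.4]
gripper_width: 0.356
grasp_force: 0.0
```

```bash
python3 - <<'E'
from h import *
s=cam("side")
print("decoys", [onz(s,(u+.5)*.64,(v+.5)*.64,.05).round(3) for u,v in((485,342),(545,340),(551,395),(489,393))],[onz(s,(u+.5)*.64,(v+.5)*.64,.05).round(3) for u,v in((307,512),(377,537))])
c,o=wrist(); np.savez("w2.npz",**c)
H,S,V=cv2.split(cv2.cvtColor(c["frame"],cv2.COLOR_RGB2HSV))
m=(((H<4)|(H>174))&(S>150)&(V>60)).astype(np.uint8)
k,l,st,ce=cv2.connectedComponentsWithStats(m)
i=1+np.argmax(st[1:,4]); box=cv2.boxPoints(cv2.minAreaRect(np.argwhere(l==i)[:,::-1].astype(np.float32)))
print(o["eef_pos"],o["gripper_width"],st[i],[(p.round(1).tolist(),wonz(c,*p,.038).round(4).tolist()) for p in box], wonz(c,*ce[i],.038))
cv2.imwrite("pics/w2.png",cv2.resize(c["frame"][:,:,::-1],(800,600),interpolation=cv2.INTER_CUBIC))
E
```

```text
decoys [array([ 0.43 , -0.039,  0.05 ]), array([ 0.35 , -0.084,  0.05 ]), array([0.31 , 0.029, 0.05 ]), array([0.387, 0.064, 0.05 ])] [array([0.504, 0.332, 0.05 ]), array([0.42 , 0.324, 0.05 ])]
[0.50902133 0.16847097 0.19012959] 0.35451069250522305 [253 170   6  17  53] [([253.0, 170.0], [0.5059, 0.177, 0.038]), ([258.0, 170.0], [0.5109, 0.1777, 0.038]), ([258.0, 186.0], [0.5132, 0.1609, 0.038]), ([253.0, 186.0], [0.5081, 0.1602, 0.038])] [0.50915914 0.16862613 0.038     ]
```

View pics/w2.png

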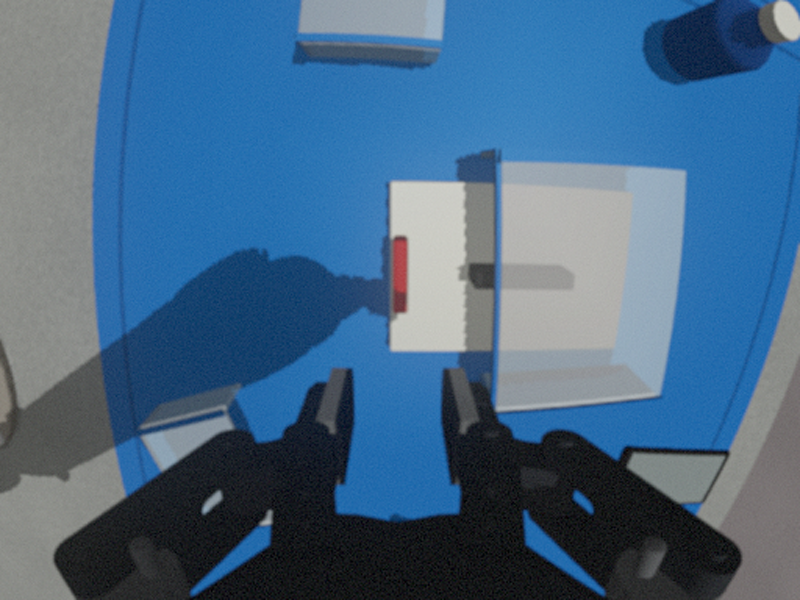

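Lip confirmed at about (0.508,0.170), pixels (393–407, 237–312), lid aligned with the tool. Descending and gripping.

>>> carry_out(targets=[165, 0, 2, -40, 0, 165, 0, 0, -40, 0, 165, 0, 0, -40, 0, 165, 0, 0, -30, 0, 165, 0, 0, -15, 0, 165, 0, 0, -7, 0, 165, 0, 0, 0, 0, 255, 0, 0, 0, 0, 255, 0, 0, 0, 0, 255, 0, 0, 0, 0, 255, 0, 0, 0, 0, 255, 0, 0, 0, 0, 255, 0, 0, 0, 0], newtons=40)

```text
t: 4.15
eef_pos: [0.51, 0.1725, 0.0199]
tool_rot: [0.001, 0.659, 0.752, 0.001]
contact_force: [-0.3, -2.1, 7.5]
gripper_width: 0.105
grasp_force: 41.8
```

>>> carry_out(targets=[255, -9, -1.5, 0, 0, 255, -9, -1.5, 0, 0, 255, -9, -1.5, 0, 0, 255, -9, -1.5, 0, 0, 255, -9, -1.5, 0, 0, 255, -9, -1.5, 0, 0, 255, -9, -1.5, 0, 0, 255, -9, -1.5, 0, 0, 255, -9, -1.5, 0, 0, 255, -9, -1.5, 0, 0, 255, -5, -1, 0, 0, 255, 0, 0, 0, 0, 255, 0, 0, 0, 0])

```text
t: 5.45
eef_pos: [0.4151, 0.1575, 0.0198]
tool_rot: [0.001, 0.658, 0.753, 0.002]
contact_force: [1.6, 0.6, 10.9]
gripper_width: 0.103
grasp_force: 42.4
```

>>> carry_out(targets=[165, 0, 0, 0, 0, 165, 0, 0, 0, 0, 165, 0, 0, 0, 0, 165, 0, 0, 50, 0, 165, 0, 0, 50, 0, 165, 7.5, 1, 2, 8.2, 165, 7.5, 1, 2, 8.2, 165, 7.5, 1, 2, 8.2, 165, 7.5, 1, 2, 8.2, 165, 7.5, 1, 2, 8.2, 165, 7.5, 1, 2, 8.2, 165, 7.5, 1, 2, 8.2, 165, 7.5, 1, 2, 8.2, 165, 7.5, 1, 2, 8.2, 165, 7.5, 1, 2, 8.2, 165, 7.5, 1, 2, 8, 165, 0, 0, 0, 0, 165, 0, 0, 0, 0])

```text
t: 7.25
eef_pos: [0.4955, 0.167, 0.1398]
tool_rot: [-0.001, -0.065, 0.998, 0.0]
contact_force: [-0.1, 0.4, 0.1]
gripper_width: 0.353
grasp_force: 0.0
```

```bash
python3 - <<'E'
from h import *
o=bot.get_obs(); print(o["eef_pos"],o["tool_rot"],o["q"].round(2),o["contact_force"].round(1))
c,o=wrist(); np.savez("w3.npz",**c)
s=cam("side"); cv2.imwrite("pics/side3.png",cv2.resize(s["frame"][150:330,150:390][:,:,::-1],(800,600),interpolation=cv2.INTER_CUBIC))
cv2.imwrite("pics/w3.png",cv2.resize(c["frame"][:,:,::-1],(800,600),interpolation=cv2.INTER_CUBIC))
E
```

```text
[0.49545794 0.16699307 0.13979144] [-6.74870505e-04 -6.45030582e-02  9.97917280e-01  4.00587584e-05] [ 0.29  0.51 -0.93  1.96  0.5   0.93  0.81] [-0.1  0.4  0.1]
```

View pics/w3.png

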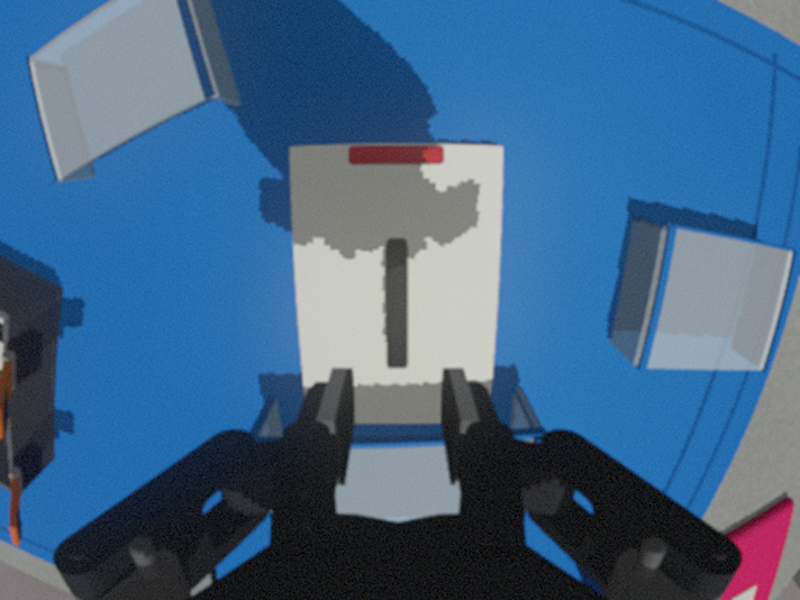

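The lid is out. Handle bar runs from (397,240) to (397,367), with the far plate corners at (290,146) and (503,146).

```bash
python3 - <<'E'
from h import *
c=dict(np.load("w3.npz"))
f=lambda u,v,z: wonz(c,(u+.5)*.64-.5,(v+.5)*.64-.5,z)
a,b=f(397,240,.044),f(397,362,.044); p,q=f(290,146,.014),f(503,146,.014)
print(a,b,np.linalg.norm(a-b),(a+b)/2,np.degrees(np.arctan2(*(b-a)[1::-1])))
m=(p+q)/2; d=q-p; ang=np.arctan2(d[1],d[0]); print(p,q,np.linalg.norm(d),np.degrees(ang)); 
for s in (1,-1):
  print(m+.09*np.array([np.cos(ang+s*np.pi/2),np.sin(ang+s*np.pi/2),0]))
E
```

```text
[0.45881121 0.16145447 0.044     ] [0.52747201 0.17035814 0.044     ] 0.06923569599571892 [0.49314161 0.16590631 0.044     ] 7.388666747017387
[0.41548045 0.0932138  0.014     ] [0.39961229 0.21576515 0.014     ] 0.12357440224412149 97.37770817913184
[0.31829146 0.14293259 0.014     ]
[0.49680128 0.16604635 0.014     ]
```

>>> carry_out(targets=[165, 0, 0, -40, 0, 165, 0, 0, -40, 0, 165, 0, 0, -25, 0, 165, 0, 0, -10, 0, 165, 0, 0, -5, 0, 165, 0, 0, 0, 0, 255, 0, 0, 0, 0, 255, 0, 0, 0, 0, 255, 0, 0, 0, 0, 255, 0, 0, 0, 0, 255, 0, 0, 0, 0, 255, -10, -2, 0, 0, 255, -10, -2, 0, 0, 255, -10, -2, 0, 0, 255, -10, -1, 0, 0, 255, 0, 0, 0, 0, 255, 0, 0, 0, 0], newtons=50)

```text
t: 9.05
eef_pos: [0.4564, 0.1607, 0.0217]
tool_rot: [0.001, -0.067, 0.998, 0.0]
contact_force: [0.1, -0.8, 13.0]
gripper_width: 0.129
grasp_force: 51.1
```

>>> carry_out(targets=[165, 0, 0, 0, 0, 165, 0, 0, 0, 0, 165, 0, 0, 0, 0, 165, 0, 0, 20, 0, 165, 0, 0, 20, 0, 165, 0, 0, 0, 0, 165, 0, 0, 0, 0, 165, 0, 0, 0, 0, 165, 0, 0, 0, 0])

```text
t: 9.95
eef_pos: [0.4556, 0.1599, 0.0595]
tool_rot: [-0.001, -0.066, 0.998, -0.0]
contact_force: [-1.6, -0.9, -0.2]
gripper_width: 0.353
grasp_force: 0.0
```

```bash
python3 - <<'E'
from h import *
o=bot.get_obs(); print(o["eef_pos"],o["tool_rot"])
s=cam("side"); cv2.imwrite("pics/side4.png",cv2.resize(s["frame"][150:330,150:390][:,:,::-1],(800,600),interpolation=cv2.INTER_CUBIC))
E
```

```text
[0.45555826 0.1598977  0.05950859] [-7.50479573e-04 -6.64355645e-02  9.97790421e-01 -1.70868641e-04]
```

View pics/side4.png

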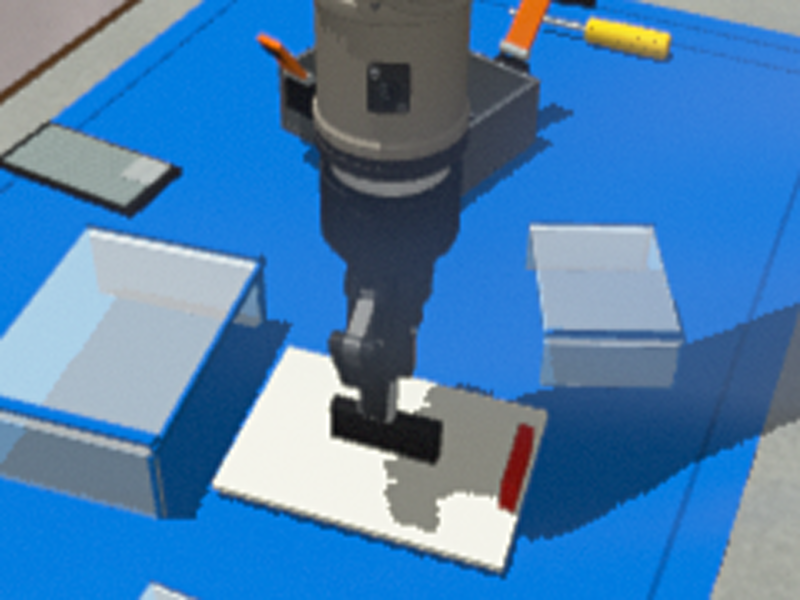

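The lid lies flat and clear of the riser: its right edge is past the roof edge at (160,440)–(260,260). Regrip, lift and carry.

>>> carry_out(targets=[165, 0, 0, -25, 0, 165, 0, 0, -13, 0, 165, 0, 0, 0, 0, 255, 0, 0, 0, 0, 255, 0, 0, 0, 0, 255, 0, 0, 0, 0, 255, 0, 0, 0, 0, 255, 0, 0, 0, 0, 255, 0, 0, 10, 0, 255, 0, 0, 30, 0, 255, 0, 0, 40, 0, 255, 0, 0, 40, 0, 255, 0, 0, 40, 0, 255, 0, 0, 20, 0], newtons=80)

```text
t: 11.4
eef_pos: [0.4569, 0.1611, 0.2059]
tool_rot: [0.002, -0.067, 0.998, 0.0]
contact_force: [0.9, 0.0, -3.3]
gripper_width: 0.121
grasp_force: 78.6
```

>>> carry_out(targets=[255, 10, -25, 0, -2, 255, 15, -35, 0, -2.5, 255, 15, -35, 0, -2.5, 255, 15, -35, 0, -2.5, 255, 15, -35, 0, -2.5, 255, 15, -35, 0, -2.5, 255, 15, -35, 0, -2.5, 255, 15, -35, 0, -2.5, 255, 15, -35, 0, -2, 255, 10.5, -27.5, 0, -1.5, 255, 0, 0, 0, 0, 255, 0, 0, 0, 0, 255, 0, 0, 0, 0, 255, 0, 0, 0, 0])

```text
t: 12.8
eef_pos: [0.5964, -0.1707, 0.2026]
tool_rot: [-0.0, 0.133, 0.991, 0.0]
contact_force: [-0.2, 0.4, -3.2]
gripper_width: 0.122
grasp_force: 78.5
```

```bash
python3 - <<'E'
from h import *
c,o=wrist(); np.savez("w5.npz",**c); s=cam("side"); 
q=o["tool_rot"]; print(o["eef_pos"],"tooly",2*np.degrees(np.arctan2(q[2],q[1]))-90,q,o["contact_force"].round(1))
A=cv2.resize(c["frame"][60:300,110:410][:,:,::-1],(400,320),interpolation=cv2.INTER_CUBIC)
B=cv2.resize(s["frame"][70:220,190:377][:,:,::-1],(400,320),interpolation=cv2.INTER_CUBIC)
cv2.imwrite("pics/w5.png",np.hstack([A,B])); cv2.imwrite("pics/w5raw.png",c["frame"][:,:,::-1])
H,S,V=cv2.split(cv2.cvtColor(c["frame"],cv2.COLOR_RGB2HSV))
m=(((H<5)|(H>172))&(S>130)&(V>50)).astype(np.uint8); k,l,st,ce=cv2.connectedComponentsWithStats(m)
for i in range(1,k):
    if st[i,4]>40: print(st[i],ce[i])
E
```

```text
[ 0.59639338 -0.17071639  0.20260908] tooly 74.74975795290837 [-6.19420058e-05  1.32690967e-01  9.91157434e-01  2.08885989e-04] [-0.2  0.4 -3.2]
[ 198   79  113   22 2302] [254.10599479  89.46090356]
```

View pics/w5.png

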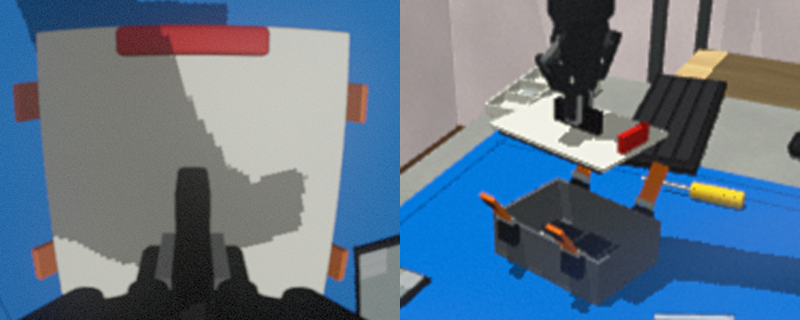

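The right part shows the lid held level above the case. In the left part the front plate corners are at (37,31) and (349,34), and the clips show symmetrically on both sides.

```bash
python3 - <<'E'
from h import *
c=dict(np.load("w5.npz"))
s=4/3; f=lambda u,v,z: wonz(c,110+(u+.5)/s-.5,60+(v+.5)/s-.5,z)
p,q=f(37,31,.195),f(349,34,.195); d=p-q; print(np.linalg.norm(d)); a=np.arctan2(d[1],d[0])
n=np.array([-np.sin(a),np.cos(a),0]); m=(p+q)/2; print("yaw(y axis)",np.degrees(a),m+.09*n,m-.09*n)
p,q=f(118,27,.219),f(268,27,.219); print("lip top front edge",np.linalg.norm(p-q),(p+q)/2)
for n,pts,z in(("ends",[(15,84),(17,121),(367,84),(365,121),(34,246),(36,280),(347,246),(344,278)],.1195),): 
  for u,v in pts: print(f(u,v,z).round(4))
E
```

```text
0.12308465744212826
yaw(y axis) -105.78427144837693 [ 0.59638854 -0.17215761  0.195     ] [ 0.42317586 -0.12319472  0.195     ]
lip top front edge 0.04784512228675796 [ 0.51201346 -0.14839244  0.219     ]
[ 0.5039 -0.2581  0.1195]
[ 0.5259 -0.2645  0.1195]
[ 0.5602 -0.0519  0.1195]
[ 0.5824 -0.0575  0.1195]
[ 0.6082 -0.286   0.1195]
[ 0.6336 -0.2965  0.1195]
[ 0.6638 -0.0815  0.1195]
[ 0.689  -0.0862  0.1195]
```

Lid (0.5964,-0.1722, yaw -15.8°) against case (0.596,-0.1727, -15.6°): within 1 mm. Lowering.

>>> carry_out(targets=[255, 0, -0.5, -30, 0, 255, 0, 0, -30, 0, 255, 0, 0, -25, 0, 255, 0, 0, -15, 0, 255, 0, 0, -6, 0, 255, 0, 0, -4, 0, 255, 0, 0, -3, 0, 255, 0, 0, -3, 0, 255, 0, 0, -3, 0, 255, 0, 0, 0, 0, 255, 0, 0, 0, 0])

```text
t: 14.0
eef_pos: [0.5968, -0.1729, 0.0835]
tool_rot: [0.0, 0.134, 0.991, -0.0]
contact_force: [0.4, 0.3, -2.6]
gripper_width: 0.119
grasp_force: 78.5
```

>>> carry_out(targets=[255, 0, 0, -2, 0, 255, 0, 0, -2, 0, 255, 0, 0, -1, 0, 255, 0, 0, -1, 0, 255, 0, 0, 0, 0, 255, 0, 0, 0, 0])

```text
t: 14.6
eef_pos: [0.5969, -0.1729, 0.0797]
tool_rot: [0.0, 0.134, 0.991, -0.001]
contact_force: [-7.6, 0.4, 17.0]
gripper_width: 0.123
grasp_force: 81.4
```

>>> carry_out(targets=[165, 0, 0, 0, 0, 165, 0, 0, 0, 0, 165, 0, 0, 0, 0, 165, 0, 0, 20, 0, 165, 0, 0, 40, 0, 165, 0, 0, 40, 0, 165, 0, 0, 40, 0, 255, 0, 0, 0, 0, 255, 0, 0, 0, 0, 255, 0, 0, 0, 0])

```text
t: 15.6
eef_pos: [0.5958, -0.1729, 0.2159]
tool_rot: [-0.001, 0.134, 0.991, 0.0]
contact_force: [-0.7, 0.2, -1.0]
gripper_width: -0.003
grasp_force: 0.0
```

```bash
python3 - <<'E'
from h import *
c,o=wrist(); np.savez("w6.npz",**c); s=cam("side"); 
q=o["tool_rot"]; print(o["eef_pos"],"tooly",2*np.degrees(np.arctan2(q[2],q[1]))-90,q,o["contact_force"].round(1),o["q"].round(2))
A=cv2.resize(c["frame"][60:300,110:410][:,:,::-1],(400,320),interpolation=cv2.INTER_CUBIC)
B=cv2.resize(s["frame"][130:220,220:333][:,:,::-1],(400,320),interpolation=cv2.INTER_CUBIC)
cv2.imwrite("pics/w6.png",np.hstack([A,B]))
E
```

```text
[ 0.59580715 -0.17293225  0.21587811] tooly 74.60910889773763 [-1.10355197e-03  1.33907330e-01  9.90993243e-01  2.96324930e-05] [-0.7  0.2 -1. ] [ 0.76  0.52 -0.8   1.67  0.41  1.13  1.15]
```

View pics/w6.png

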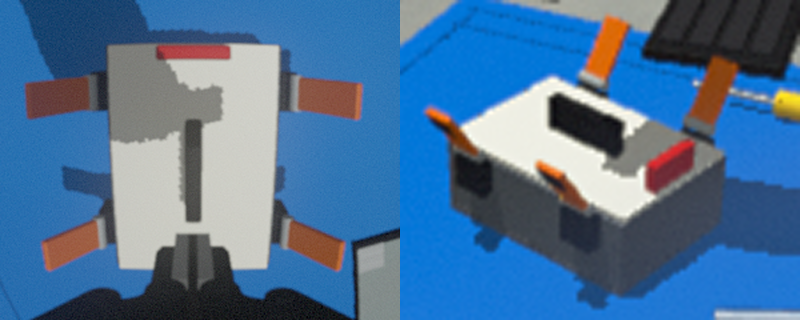

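The lid is seated flush on the rim in both views, all clips open. Clip a comes next: from outside, push inward and over along its arc.

>>> carry_out(targets=[255, 22.5, 29, 0, 0, 255, 22.5, 29, 0, 0, 255, 22.5, 29, 0, 0, 255, 22.5, 29, 0, 0, 255, 0, 0, -45, 0, 255, 0, 0, -45, 0, 255, 0, 0, -6, 0, 255, 0, 0, 0, 0, 255, -5.5, -20, 0, 0, 255, -5.5, -20, 0, 0, 255, -3, -11, -2, 0, 255, -3, -11, -2, 0, 255, -3.5, -12.5, -9, 0, 255, -2, -6.5, -9.5, 0, 255, -1, -4.5, -11, 0, 255, -0.5, -1, -7, 0, 255, 0, 0, 0, 0, 255, 0, 0, 0, 0])

```text
t: 17.5
eef_pos: [0.6628, -0.1423, 0.0806]
tool_rot: [-0.0, 0.133, 0.991, 0.0]
contact_force: [-0.7, 0.2, 0.2]
gripper_width: -0.001
grasp_force: 0.0
```

>>> carry_out(targets=[255, 0, 0, 40, 0, 255, 0, 0, 40, 0, 255, 0, 0, 40, 0, 255, 0, 0, 0, 0])

```text
t: 17.9
eef_pos: [0.6667, -0.1418, 0.2083]
tool_rot: [0.006, 0.133, 0.991, 0.0]
contact_force: [0.9, 1.0, -0.3]
gripper_width: 0.001
grasp_force: 0.0
```

```bash
python3 - <<'E'
from h import *
c,o=wrist(); s=cam("side"); print(o["eef_pos"])
A=cv2.resize(c["frame"][:,:,::-1],(400,300)); B=cv2.resize(s["frame"][120:225,215:355][:,:,::-1],(400,300),interpolation=cv2.INTER_CUBIC)
cv2.imwrite("pics/w7.png",np.hstack([A,B]))
E
```

```text
[ 0.66669669 -0.14181146  0.20832236]
```

View pics/w7.png

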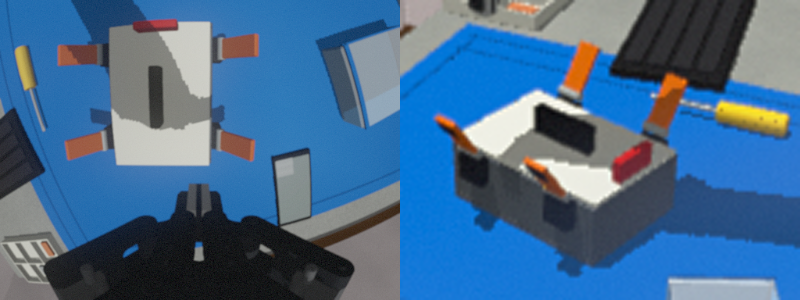

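No clip moved. The finger passed over the tip, because the open tip is just 45 mm above the hinge and I came in at that height. The view shows all four open and the lid still home. I'll repeat lower. That picture was also one over the viewing limit, so from here I use only numeric checks.

>>> carry_out(targets=[255, 12, 43.5, 0, 0, 255, 12, 43.5, 0, 0, 255, 0, 0, 0, 0, 255, 0, 0, -45, 0, 255, 0, 0, -45, 0, 255, 0, 0, -8, 0, 255, 0, 0, 0, 0, 255, 0, 0, 0, 0])

```text
t: 18.8
eef_pos: [0.6878, -0.0558, 0.1046]
tool_rot: [0.001, 0.134, 0.991, 0.0]
contact_force: [-0.6, 0.2, 1.0]
gripper_width: -0.004
grasp_force: 0.0
```

>>> carry_out(targets=[255, -5.5, -20, -1, 0, 255, -5.5, -20, 0, 0, 255, -3, -11, 1, 0, 255, -3, -11, 1, 0, 255, -3.5, -12.5, -1, 0, 255, 0, 0, 0, 0])

```text
t: 19.4
eef_pos: [0.6679, -0.131, 0.1058]
tool_rot: [0.002, 0.134, 0.991, 0.001]
contact_force: [1.1, 1.7, 0.0]
gripper_width: -0.002
grasp_force: 1.1
```

>>> carry_out(targets=[255, -2, -6.5, -9.5, 0, 255, -1, -4.5, -11, 0, 255, -0.5, -1, -7, 0, 255, 0, 0, 0, 0, 255, 0, 0, 0, 0])

```text
t: 19.9
eef_pos: [0.6645, -0.1431, 0.0775]
tool_rot: [0.002, 0.134, 0.991, -0.0]
contact_force: [-0.1, -1.2, 5.9]
gripper_width: 0.005
grasp_force: 2.8
```

```bash
cat >> h.py <<'E'
C0=np.array([.5962,-.1727]); ex=np.array([.963,-.269]); ey=np.array([.269,.963])
def clips(masks=False):
    out={}
    for nm in("side","scene"):
        c=cam(nm); H,S,V=cv2.split(cv2.cvtColor(c["frame"],cv2.COLOR_RGB2HSV)); m=((H>=4)&(H<15)&(S>140)&(V>90))
        for k,(sx,sy) in dict(a=(1,1),b=(1,-1),c=(-1,-1),d=(-1,1)).items():
            r=[]
            for lab,(o,z) in dict(open=(20,.0745+.030),shut=(-30,.0775)).items():
                h=C0+sx*.055*ex+sy*(.075+o/1000)*ey
                u,v=proj(c,[*h,z]).round().astype(int); r.append(int(m[v-2:v+3,u-2:u+3].sum()))
            out[nm,k]=r
    return out
E
python3 -c "
from h import *
print(bot.get_obs()['eef_pos'],bot.get_obs()['contact_force'].round(1)); print(clips())"
```

```text
[ 0.66448241 -0.14313217  0.07752052] [-0.1 -1.2  5.9]
{('side', 'a'): [0, 7], ('side', 'b'): [25, 0], ('side', 'c'): [25, 0], ('side', 'd'): [12, 0], ('scene', 'a'): [0, 0], ('scene', 'b'): [16, 0], ('scene', 'c'): [9, 0], ('scene', 'd'): [0, 0]}
```

Clip a is down: the finger rests at z 77.5 mm, which is the shut face height, and the mask agrees. Next, clip c.

>>> carry_out(targets=[255, 0, 0, 40, 0, 255, 0, 0, 40, 0, 255, 0, 0, 40, 0, 255, -31.5, -29, 0, 0, 255, -31.5, -29, 0, 0, 255, -31.5, -29, 0, 0, 255, -31.5, -29, 0, 0, 255, -31.5, -29, 0, 0, 255, 0, 0, 0, 0, 255, 0, 0, -45, 0, 255, 0, 0, -40, 0, 255, 0, 0, -8, 0, 255, 0, 0, 0, 0, 255, 0, 0, 0, 0])

```text
t: 21.4
eef_pos: [0.5068, -0.2877, 0.1042]
tool_rot: [0.001, 0.134, 0.991, -0.0]
contact_force: [0.8, 0.0, 0.7]
gripper_width: 0.002
grasp_force: 0.0
```

```bash
python3 -c "
from h import *
p=bot.get_obs()['eef_pos']; d=p[:2]-C0; print(p,d@ex,d@ey,clips())"
```

```text
[ 0.50683033 -0.28766173  0.10421801] -0.0551382916110178 -0.13474858655528255 {('side', 'a'): [0, 22], ('side', 'b'): [25, 0], ('side', 'c'): [25, 0], ('side', 'd'): [11, 0], ('scene', 'a'): [0, 18], ('scene', 'b'): [16, 0], ('scene', 'c'): [10, 0], ('scene', 'd'): [19, 0]}
```

Clip a is shut in both views. Clip c: the mirrored path.

>>> carry_out(targets=[255, 5.5, 20, -1, 0, 255, 5.5, 20, 0, 0, 255, 3, 11, 1, 0, 255, 3, 11, 1, 0, 255, 3.5, 12.5, -1, 0, 255, 0, 0, 0, 0, 255, 2, 6.5, -9.5, 0, 255, 1, 4.5, -11, 0, 255, 0.5, 1, -7, 0, 255, 0, 0, 0, 0, 255, 0, 0, 0, 0])

```text
t: 22.6
eef_pos: [0.5319, -0.2013, 0.0774]
tool_rot: [0.003, 0.134, 0.991, -0.0]
contact_force: [0.0, 1.0, 8.4]
gripper_width: 0.003
grasp_force: 3.6
```

>>> carry_out(targets=[255, 0, 0, 40, 0, 255, 0, 0, 40, 0, 255, 0, 0, 40, 0, 255, 0, 0, 0, 0, 255, 0, 0, 0, 0])

```text
t: 23.1
eef_pos: [0.5297, -0.2017, 0.1959]
tool_rot: [0.001, 0.134, 0.991, -0.0]
contact_force: [0.7, 0.3, -1.1]
gripper_width: 0.001
grasp_force: 0.0
```

```bash
python3 -c "
from h import *
p=bot.get_obs()['eef_pos']; d=p[:2]-C0; print(p,d@ex,d@ey,clips())"
```

```text
[ 0.52971242 -0.20165676  0.19592971] -0.056238172107545524 -0.045770517094731816 {('side', 'a'): [0, 23], ('side', 'b'): [25, 0], ('side', 'c'): [0, 18], ('side', 'd'): [11, 0], ('scene', 'a'): [0, 18], ('scene', 'b'): [13, 0], ('scene', 'c'): [0, 18], ('scene', 'd'): [20, 0]}
```

Clips a and c are shut, b and d open. Next, b.

>>> carry_out(targets=[255, 27.5, -38.5, 0, 0, 255, 27.5, -38.5, 0, 0, 255, 27.5, -38.5, 0, 0, 255, 0, 0, 0, 0, 255, 0, 0, -45, 0, 255, 0, 0, -40, 0, 255, 0, 0, -7, 0, 255, 0, 0, 0, 0, 255, 0, 0, 0, 0])

```text
t: 24.1
eef_pos: [0.6127, -0.3166, 0.1044]
tool_rot: [0.001, 0.134, 0.991, 0.0]
contact_force: [-1.0, -0.1, -0.0]
gripper_width: -0.004
grasp_force: 0.0
```

>>> carry_out(targets=[255, 5.5, 20, -1, 0, 255, 5.5, 20, 0, 0, 255, 3, 11, 1, 0, 255, 3, 11, 1, 0, 255, 3.5, 12.5, -1, 0, 255, 0, 0, 0, 0, 255, 2, 6.5, -9.5, 0, 255, 1, 4.5, -11, 0, 255, 0.5, 1, -7, 0, 255, 0, 0, 0, 0, 255, 0, 0, 0, 0])

```text
t: 25.2
eef_pos: [0.6376, -0.23, 0.0775]
tool_rot: [0.002, 0.134, 0.991, 0.0]
contact_force: [-0.2, 0.5, 5.4]
gripper_width: -0.001
grasp_force: 3.0
```

>>> carry_out(targets=[255, 0, 0, 40, 0, 255, 0, 0, 40, 0, 255, 0, 0, 40, 0, 255, 0, 0, 0, 0, 255, 0, 0, 0, 0])

```text
t: 25.7
eef_pos: [0.6364, -0.2305, 0.197]
tool_rot: [0.001, 0.134, 0.991, -0.0]
contact_force: [-0.2, -0.1, -1.0]
gripper_width: -0.004
grasp_force: 0.0
```

```bash
python3 -c "
from h import *
p=bot.get_obs()['eef_pos']; d=p[:2]-C0; print(p,d@ex,d@ey,clips())"
```

```text
[ 0.63637188 -0.23052802  0.19702239] 0.05424125345893149 -0.04488214609125174 {('side', 'a'): [0, 23], ('side', 'b'): [0, 17], ('side', 'c'): [0, 18], ('side', 'd'): [12, 0], ('scene', 'a'): [0, 18], ('scene', 'b'): [0, 18], ('scene', 'c'): [0, 18], ('scene', 'd'): [20, 0]}
```

>>> carry_out(targets=[255, -11.5, 41, 0, 0, 255, -11.5, 41, 0, 0, 255, -11.5, 41, 0, 0, 255, -11.5, 41, 0, 0, 255, -11, 40, 0, 0, 255, 0, 0, 0, 0, 255, 0, 0, -45, 0, 255, 0, 0, -40, 0, 255, 0, 0, -8, 0, 255, 0, 0, 0, 0, 255, 0, 0, 0, 0])

```text
t: 26.9
eef_pos: [0.5796, -0.0261, 0.1035]
tool_rot: [0.001, 0.134, 0.991, 0.0]
contact_force: [0.1, 0.1, 1.4]
gripper_width: 0.0
grasp_force: 0.0
```

>>> carry_out(targets=[255, -5.5, -20, -1, 0, 255, -5.5, -20, 0, 0, 255, -3, -11, 1, 0, 255, -3, -11, 1, 0, 255, -3.5, -12.5, -1, 0, 255, 0, 0, 0, 0, 255, -2, -6.5, -9.5, 0, 255, -1, -4.5, -11, 0, 255, -0.5, -1, -7, 0, 255, 0, 0, 0, 0, 255, 0, 0, 0, 0])

```text
t: 28.0
eef_pos: [0.5572, -0.113, 0.0773]
tool_rot: [0.003, 0.134, 0.991, -0.0]
contact_force: [-0.1, -1.8, 11.5]
gripper_width: 0.0
grasp_force: 5.8
```

>>> carry_out(targets=[255, 0, 0, 40, 0, 255, 0, 0, 40, 0, 255, 0, 0, 40, 0, 255, 0, 0, 0, 0, 255, 0, 0, 0, 0, 255, 0, 0, 0, 0])

```text
t: 28.6
eef_pos: [0.5539, -0.1129, 0.194]
tool_rot: [-0.001, 0.134, 0.991, -0.0]
contact_force: [1.2, 0.5, -0.6]
gripper_width: -0.001
grasp_force: 0.0
```

```bash
python3 -c "
from h import *
p=bot.get_obs()['eef_pos']; d=p[:2]-C0; print(p,d@ex,d@ey,clips())"
```

```text
[ 0.55390315 -0.1128893   0.19396763] -0.05682094027775164 0.046219849036203325 {('side', 'a'): [0, 22], ('side', 'b'): [0, 16], ('side', 'c'): [0, 19], ('side', 'd'): [0, 22], ('scene', 'a'): [0, 18], ('scene', 'b'): [0, 17], ('scene', 'c'): [0, 18], ('scene', 'd'): [0, 14]}
```

All four clips are shut in both views and the arm is clear.

```bash
python3 -c "
from station import bot
print(bot.hand_in())"
```

```text
the job is handed in; nothing more can be done
None
```

I handed the job in at about 29 s: the lid is seated on the case, and all four clips (a, c, then b, d) show shut in both fixed camera views. Clip a needed a second try, I viewed 11 pictures against the limit of 10, and the hand-in gave no verdict.

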